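Load mixing balls and hold the finish flask down on the sprung dosing ring

TASK

Get the dosing station ready and dose: put one white mixing ball from the wooden rack into each of the three wells of the grey block, and only then pick up the round flask, set it upright in the station's sprung ring and press the ring down with it to the bottom of its travel. Finish still holding the flask pressed down there: do not let it come up or let go. Leave the tape roll, the screwdriver and the cork sanding block where they are.

Things in the scene. Friction and masses are not known exactly. Their poses are not given: they have to be found in the camera images.
- ball0_center (a point): white ceramic mixing ball, 25 mm in diameter, 22 g, starting in one of the three shallow dimples of the wooden rack; the point is its centre. The three balls are alike
- ball1_center (a point): white ceramic mixing ball, 25 mm in diameter, 22 g, starting in one of the three shallow dimples of the wooden rack; the point is its centre. The three balls are alike
- ball2_center (a point): white ceramic mixing ball, 25 mm in diameter, 22 g, starting in one of the three shallow dimples of the wooden rack; the point is its centre. The three balls are alike
- rack: low fixed block of wood, 50 x 165 x 20 mm (x, y, z), fixed to the bench; origin at the centre of its underside. Three dimples 14 mm across on its top, 55 mm apart along its y axis; a ball in a dimple has its centre 30 mm above the bench
- well0 (a point): First (the end one farthest from the ring) of the three round wells of the station's grey block: the point is the centre of its mouth, flush with the block's top, 34 mm above the bench. Each well is 31 mm across and 12 mm deep with a flat floor, so a ball at home in it has its centre 0.5 mm above this point and stands 13 mm proud. Wells lie 55 mm apart in a row along the point's y axis; the block is 70 mm wide (along x)
- well1 (a point): Middle one of the three round wells of the station's grey block: the point is the centre of its mouth, flush with the block's top, 34 mm above the bench. Each well is 31 mm across and 12 mm deep with a flat floor, so a ball at home in it has its centre 0.5 mm above this point and stands 13 mm proud. Wells lie 55 mm apart in a row along the point's y axis; the block is 70 mm wide (along x)
- well2 (a point): Last (the one nearest the ring) of the three round wells of the station's grey block: the point is the centre of its mouth, flush with the block's top, 34 mm above the bench. Each well is 31 mm across and 12 mm deep with a flat floor, so a ball at home in it has its centre 0.5 mm above this point and stands 13 mm proud. Wells lie 55 mm apart in a row along the point's y axis; the block is 70 mm wide (along x)
- ring_top (a point): centre of the upper face of the black sprung ring of the station: 72 mm outside, 48 mm inside, 24 mm tall, its upper face 70 mm above the bench when up; the point goes down with the ring. It lies 205 mm from well0 along the line of wells (its y axis). The aluminium base plate (96 x 310 x 10 mm, fixed to the bench) is under both ring and block. The flask's round belly rests on the ring's inner edge
- cradle (a joint): how far the ring is pressed down, in m: 0 up, 0.020 at the bottom stop. A coil spring of 350 N/m pushes it up: it begins to move at about 6 N and takes about 13 N at the bottom (the flask's own weight, which is not enough to move it, counts towards this); let go, it springs back up
- flask_mid (a point): round amber glass flask, 106 mm tall, about 0.25 kg, standing upright on a foot 32 mm across; the point is on its axis half-way up, 53 mm above its foot, z up along the axis. Ball-shaped belly 66 mm in diameter with its centre 19 mm below the point, neck 22 mm across, and on top a black cylindrical cap 30 mm across and 25 mm tall whose middle is 40.5 mm above the point. Seated in the ring, the point is about 41.5 mm above the ring's upper face
- flask: the same flask; origin at the centre of its foot
- tape: bystander: roll of tape lying flat, 100 mm across, 24 mm tall; origin at the centre of its underside
- screwdriver: bystander: screwdriver lying on the bench along its x axis, handle to -x
- sander: bystander: cork sanding block, 50 x 100 x 30 mm; origin at the centre of its underside
Mind the look-alikes: they are no part of the job. Leave any blue or red look-alike of the part that bears ball2_center alone.

How it is judged:
By the outcome, as a careful person would: the job done as asked, in the order asked, and still so for the second after the job is handed in, while the arm keeps its last pose, push and grip.
It also fails if it takes over 72 s, if anything falls off the work surface, if the arm or the gripper's body presses on something with over 40 N, if the wrist force passes 120 N, or if a joint passes its speed limit or range.

ROBOT

A 6-joint arm with a two-finger parallel gripper is mounted at the origin on the work surface. World frame = base frame: x ahead of the robot, y to its left, z up, the work surface at z = 0. Lengths are in m, angles in rad, forces in N, time in s.
With the tool pointing down it reaches from about 0.3 to 0.85 m from the base axis. Payload 4.2 kg.
Tool frame: the origin (TCP) lies on the centre line of the jaws, within the pads' length; the fingertips stand 19 mm ahead of it and the grasp point (between the pads) is the TCP; y points along the fingers, z is the direction in which the jaws open and shut, and the axes are right-handed (so a half turn about y gives the same grasp; the last joint's range is limited). The gripper opens to 91 mm and grips with 3 to 60 N. Pads are 32 mm wide; open, the fingers measure 118 mm over their backs; the gripper's body (76 mm by 178 mm) begins 60 mm behind the grasp point.
Start: joints at [-1.366, 0.32, 1.565, -0, 1.257, -0.02], TCP at [0.128, -0.561, 0.21] pointing down, gripper open.
Joint ranges: [-3.11, 3.11], [-0.84, 2.01], [0.21, 2.61], [-1.34, 4.49], [0.05, 2.63], [-2.56, 2.56]. Speed limits (rad/s): [2.57, 2.57, 3.14, 3.14, 3.14, 3.14].

INTERFACE

Orientations are given as a rotation vector (axis times angle).
In Python, from workcell import robot, grab_frame, close_job gives the robot as it stands.
- The arm moves only by the shell command python3 -m handwheel 'ROWS' [FORCE]. ROWS is text: rows parted by semicolons, each of 7 numbers parted by spaces: the finger opening in mm, from 0 to 91.2, then the shift along the tool's x, y, z in mm, then the turn, a rotation vector about the tool's x, y, z in rad. A call has 1 to 10 rows; each row shifts and turns the commanded pose from where the row before left it, along the tool's axes as they then stand; what a row does not reach is not made up. A row lasts 1/10 s, in which the tool goes at most 50 mm and 8.59 degrees, less where a joint would pass 70% of its speed; a pose out of reach is approached as far as the arm can. A call with a gripper value outside its range is refused whole. The fingers move at their own pace and stop on an object; FORCE is the grip in N (left out, the last holds). Time passes only in rows, so rows that do not move let the fingers close. It gives the time, the measured TCP pose, the force and the opening at its end, in the units of the state.
- robot.get_obs(): the state, without advancing time (a new reading comes with each control period).
- grab_frame(name): name is "side" or "top"; returns a dict with "image" (400x640x3 uint8, red, green, blue), "camera_matrix" (3x3 intrinsics, pixels), "pose" (4x4, takes a point from camera to world coordinates). Camera axes: x right, y down, z forward; pixel columns grow to the right and rows downward; lengths in m; the calibration is good to about 2 mm. A picture is of the moment at which its call begins. There is no depth.
- close_job(): hands the job in, once; it reports no verdict.
The state is a dict: "time": time; "joints": joint angles; "qd": joint speeds; "effort": joint torques, N m; "tool_pos": TCP position; "tool_rot": TCP orientation; "force": force on the tool from outside, world axes, zero at the start; "torque": the same for the moment, N m; "width": opening from 0.0 (shut) to 1.0 (fully open).
Only numpy, scipy, OpenCV 4.12 (cv2) and the standard library are available. Lean on these libraries where they do the work, as an engineer would, in place of code of your own. Each camera call takes 0.05 s, during which the arm holds its last target. There are 200 camera calls.

## Working session

There is one attempt and no reset: what is moved stays moved. The work goes in short steps, Python scripts to look and compute and a shell command to move; the robot and the scene stay as the last step left them, time stands still between calls to the robot, and variables do not carry over. Pictures are saved under pics/ and viewed, about 8 in all and at most 12, crops included, and the job is handed in when it is done.

```bash
mkdir -p pics; ls
python3 - <<'E'
from workcell import robot, grab_frame
import cv2, numpy as np
for n in ("side","top"):
    f=grab_frame(n); cv2.imwrite(f"pics/{n}0.png",f["image"][:,:,::-1]); np.savez(f"pics/{n}0.npz",**f)
    print(n,f["camera_matrix"].tolist(),np.round(f["pose"],4).tolist())
o=robot.get_obs(); print(o["time"],o["tool_pos"],o["tool_rot"],o["width"],o["force"])
E
```

```text
pics
side [[426.4823258970212, 0.0, 320.023581135798], [0.0, 426.4823258970212, 207.8336138921523], [0.0, 0.0, 1.0]] [[-0.9588, -0.1433, 0.2454, 0.4029], [-0.2841, 0.4624, -0.8399, 0.7625], [0.0069, -0.875, -0.484, 0.5327], [0.0, 0.0, 0.0, 1.0]]
top [[445.56357149451037, 0.0, 317.4146585972468], [0.0, 445.56357149451037, 198.01482424745956], [0.0, 0.0, 1.0]] [[-0.0053, -0.9856, 0.1691, 0.4082], [-1.0, 0.0057, 0.0019, -0.0207], [-0.0029, -0.169, -0.9856, 1.2252], [0.0, 0.0, 0.0, 1.0]]
0.1 [ 0.12807452 -0.56008946  0.20939844] [-0.23744686  2.10421304 -2.10085243] 1.000801172395262 [ 0.15029839 -0.15238544  0.87996857]
```

View pics/top0.png

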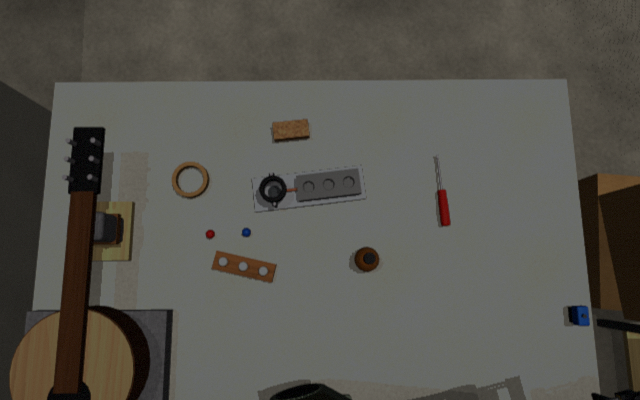

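View pics/side0.png

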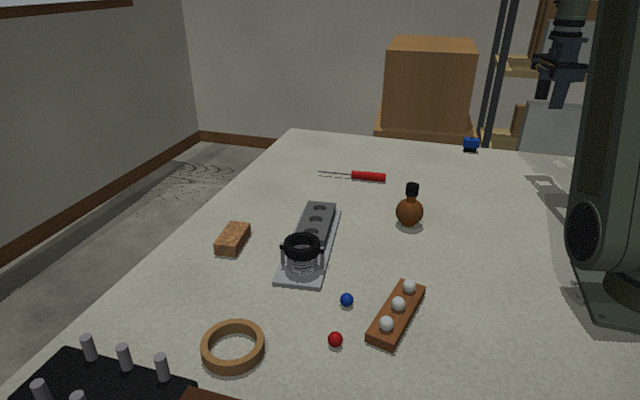

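Pictures 1 and 2: the white balls are at top (223,262), (243,267) and (263,271), in the rack. Possible mix-ups are the blue ball (246,232) and the red ball (210,234), which aren't in the rack, so I leave them alone. The wells are at about (308,187), (328,185) and (348,182), the ring at (273,190) and the flask at (367,259). Next I measure these and check them in one close crop.

```bash
cat > h.py <<'E'
import numpy as np, cv2
from workcell import robot, grab_frame
def ray(f,uv):
    K,P=f["camera_matrix"],f["pose"]
    d=P[:3,:3]@np.linalg.solve(K,[uv[0],uv[1],1.]); return P[:3,3],d
def onz(f,uv,z):
    o,d=ray(f,uv); return o+d*(z-o[2])/d[2]
def proj(f,p):
    P=f["pose"]; c=P[:3,:3].T@(np.asarray(p)-P[:3,3]); q=f["camera_matrix"]@c; return q[:2]/q[2]
def blobs(mask,amin,amax):
    n,l,s,c=cv2.connectedComponentsWithStats(mask.astype(np.uint8))
    return [(c[i],s[i]) for i in range(1,n) if amin<=s[i][4]<=amax]
def cross(f,a,g,b):
    o,d=ray(f,a);p,e=ray(g,b); d=d/np.linalg.norm(d); e=e/np.linalg.norm(e)
    t=np.linalg.lstsq(np.c_[d,-e],p-o,rcond=None)[0]; x,y=o+d*t[0],p+e*t[1]; return (x+y)/2,np.linalg.norm(x-y)
E
python3 - <<'E'
from h import *
t=dict(np.load("pics/top0.npz")); s=dict(np.load("pics/side0.npz"))
def win(f,x0,y0,x1,y1):
    m=np.zeros(f["image"].shape[:2],bool); m[y0:y1,x0:x1]=1; return m
def hsv(f): return cv2.cvtColor(f["image"],cv2.COLOR_RGB2HSV).astype(int)
h=hsv(t); g=hsv(s)
# rack hull -> low saturation inside
for f,hh,w in ((t,h,(205,245,285,290)),(s,g,(355,270,435,355))):
    wood=(win(f,*w)&(hh[...,1]>110)).astype(np.uint8)
    n=max(cv2.findContours(wood,0,2)[0],key=cv2.contourArea)
    hull=cv2.drawContours(np.zeros_like(wood),[cv2.convexHull(n)],-1,1,-1)>0
    print("rack",cv2.minAreaRect(n))
    for c,st in blobs(hull&(hh[...,1]<60)&(hh[...,2]>90),15,400): print("ball",c,st,onz(f,c,.03))
print("patches",h[187,308],h[190,318],h[172,300],h[258,368],h[266,360],h[250,340])
img=t["image"][150:300,200:390,::-1]
cv2.imwrite("pics/crop1.png",cv2.resize(img,None,fx=4,fy=4,interpolation=cv2.INTER_CUBIC))
img=s["image"][170:350,270:440,::-1]
cv2.imwrite("pics/crop2.png",cv2.resize(img,None,fx=3.3,fy=3.3,interpolation=cv2.INTER_CUBIC))
E
```

```text
rack ((243.47048950195312, 266.1264343261719), (61.35199737548828, 18.275754928588867), 13.13402271270752)
ball [222.36734694 260.89795918] [219 257   8   8  49] [0.44506487 0.23527028 0.03      ]
ball [242.57142857 265.67346939] [239 262   8   8  49] [0.43221975 0.18123655 0.03      ]
ball [262.64 270.5 ] [259 267   8   8  50] [0.41929239 0.12776696 0.03      ]
rack ((394.49993896484375, 313.5), (33.12060546875, 76.53653717041016), 28.610462188720703)
ball [408.77868852 285.54918033] [402 280  14  12 122] [0.41838106 0.12452824 0.03      ]
ball [398.0397351  302.56953642] [391 296  15  14 151] [0.43125571 0.17660123 0.03      ]
ball [385.90229885 322.4137931 ] [379 315  15  16 174] [0.44407471 0.23070403 0.03      ]
patches [20 11 71] [20 11 71] [ 40   7 109] [150  10  26] [ 13 224  41] [ 38  10 107]
```

View pics/crop1.png

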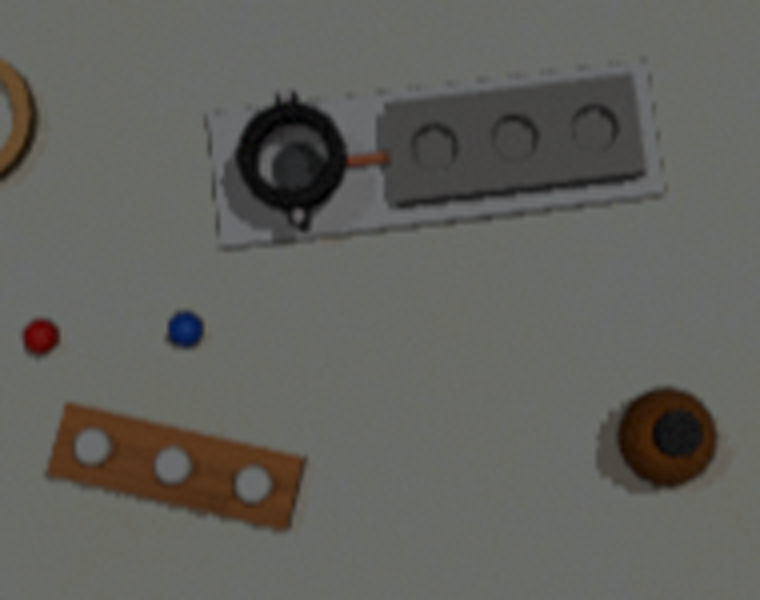

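View pics/crop2.png

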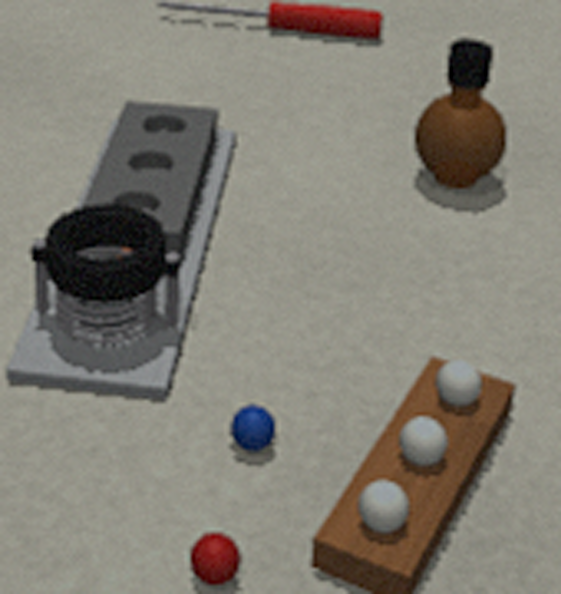

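Pictures 3 and 4: the rack holds three white balls, and the loose blue and red ones sit apart from it. The wells in crop1 are at about (435,146), (515,137) and (595,129), the ring at (292,157) and the flask cap at (677,434). The choice holds: the white balls in the rack. Next I locate the station and flask and work out the tool axes.

Run:
```python
from h import *
from scipy.spatial.transform import Rotation as R
np.set_printoptions(precision=4,suppress=True)
t=dict(np.load("pics/top0.npz")); s=dict(np.load("pics/side0.npz"))
h=cv2.cvtColor(t["image"],cv2.COLOR_RGB2HSV).astype(int); g=cv2.cvtColor(s["image"],cv2.COLOR_RGB2HSV).astype(int)
def dark(f,hh,x0,y0,x1,y1,v):
    m=np.zeros(hh.shape[:2],bool); m[y0:y1,x0:x1]=1
    return m&(hh[...,2]<v)
def full(w): return [200+(w[0]+.5)/4-.5,150+(w[1]+.5)/4-.5]
W=[onz(t,full(w),.034) for w in ((595,129),(515,137),(435,146))]
print("wells",*W)
m=dark(t,h,255,170,292,212,45).astype(np.uint8); m=cv2.morphologyEx(m,cv2.MORPH_OPEN,np.ones((3,3)))
c=max(cv2.findContours(m,0,2)[0],key=cv2.contourArea); e=cv2.minEnclosingCircle(c); M=cv2.fitEllipse(c); print("ring",e,M,onz(t,M[0],.07),onz(t,M[0],.058))
# side wells: dark holes
for c,st in blobs(dark(s,g,295,195,340,245,45),5,200): print("sidehole",c,st,onz(s,c,.034))
c=blobs(dark(t,h,355,245,382,272,60)&(h[...,1]<90),20,300); 
for a,b in c: print("cap top",a,b,onz(t,a,.106))
c2=blobs(dark(s,g,400,178,425,200,60)&(g[...,1]<90),20,400)
for a,b in c2: print("cap side",a,b,onz(s,a,.0935))
for nm,f,hh,w in(("t",t,h,(350,240,385,275)),("s",s,g,(390,190,430,232))):
    m=np.zeros(hh.shape[:2],np.uint8); m[w[1]:w[3],w[0]:w[2]]=(hh[...,1]>130)[w[1]:w[3],w[0]:w[2]]
    c=max(cv2.findContours(m,0,2)[0],key=cv2.contourArea); E=cv2.minEnclosingCircle(c); print("belly",nm,E,onz(f,E[0],.034))
o=robot.get_obs(); print(o["tool_pos"],"\n",R.from_rotvec(o["tool_rot"]).as_matrix())
```

```text
wells [ 0.6567 -0.1031  0.034 ] [ 0.6515 -0.0484  0.034 ] [0.6456 0.0061 0.034 ]
ring ((272.5, 189.0), 13.647443771362305) ((272.5010681152344, 188.93856811523438), (25.827909469604492, 26.5754451751709), 124.07760620117188) [0.6314 0.1    0.07  ] [0.6337 0.1013 0.058 ]
sidehole [329.617  226.6809] [325 209  10  36  47] [ 0.6105 -0.0257  0.034 ]
sidehole [316.2 231.2] [315 230   3   3   5] [0.6336 0.0013 0.034 ]
cap top [369.0753 257.9247] [364 253  11  11  93] [ 0.4481 -0.1463  0.106 ]
cap side [411.7708 188.8854] [406 182  13  15  96] [ 0.448  -0.1498  0.0935]
belly t ((366.3143005371094, 259.1357116699219), 11.740859031677246) [ 0.4475 -0.147   0.034 ]
belly s ((411.5, 208.5), 18.344036102294922) [ 0.4437 -0.1651  0.034 ]
[ 0.1281 -0.5601  0.2094] 
 [[-0.9748 -0.0003  0.2229]
 [-0.2229  0.0016 -0.9748]
 [-0.0001 -1.     -0.0016]]
```

```bash
cat > to.py <<'E'
import sys
from h import *
from scipy.spatial.transform import Rotation as R
# usage: to.py x y z yaw_deg : shift left (tool axes, mm, as the tool stands and after the turn) and turn about tool axes
x,y,z,yaw=map(float,sys.argv[1:5]); o=robot.get_obs(); A=R.from_rotvec(o["tool_rot"])
c,s=np.cos(np.radians(yaw)),np.sin(np.radians(yaw))
B=R.from_matrix(np.array([[s,0,c],[-c,0,s],[0,-1,0]])); d=(np.array([x,y,z])-o["tool_pos"])*1000
np.set_printoptions(precision=3,suppress=True)
print("t",round(o["time"],2),"pos",o["tool_pos"],"force",o["force"],"w",round(o["width"]*91.2,1))
print("now",A.inv().apply(d),"after",B.inv().apply(d),"turn",(A.inv()*B).as_rotvec())
E
python3 -m handwheel '91 0 0 0 0 -.139 0;91 0 0 0 0 -.139 0;91 0 0 0 0 -.139 0;91 0 0 0 0 -.139 0;91 0 0 0 0 -.139 0;91 0 0 0 0 -.139 0;91 0 0 0 0 -.139 0;91 0 0 0 0 -.139 0' 20
python3 to.py .419 .1265 .12 -13.5
```

```text
time: 0.9
tool_pos: [0.1281, -0.5602, 0.2097]
tool_rot: [-1.092, 1.376, -1.374]
force: [-0.0, -0.9, -0.5]
width: 0.996
t 0.9 pos [ 0.128 -0.56   0.21 ] force [-0.021 -0.868 -0.492] w 90.8
now [-734.632   90.331  127.974] after [-735.64    89.678  122.528] turn [ 0.     0.007 -0.001]
```

```bash
python3 -m handwheel '60 -46 0 8 0 0 0;60 -46 0 8 0 0 0;60 -46 0 8 0 0 0;60 -46 0 8 0 0 0;60 -46 0 8 0 0 0;60 -46 0 8 0 0 0;60 -46 0 8 0 0 0;60 -46 0 8 0 0 0;60 -46 0 8 0 0 0;60 -46 0 8 0 0 0' >/dev/null
python3 -m handwheel '60 -46 0 8 0 0 0;60 -46 0 8 0 0 0;60 -46 5 8 0 0 0;60 -46 20 8 0 0 0;60 -46 30 8 0 0 0;60 -40 30 0 0 0 0;50 0 0 0 0 0 0;50 0 0 0 0 0 0' >/dev/null
python3 to.py .419 .1265 .041 -13.5
```

```text
t 2.7 pos [0.411 0.117 0.127] force [ 0.879 -0.314  0.052] w 50.4
now [-10.949  86.459   5.565] after [-10.817  86.491   5.315] turn [0.002 0.004 0.002]
```

```bash
python3 -m handwheel '50 -11 20 5.5 0 0 0;50 0 30 0 0 0 0;50 0 20 0 0 0 0;50 0 10 0 0 0 0;50 0 6 0 0 0 0;50 0 0 0 0 0 0' >/dev/null
python3 - <<'E'
from h import *
f=grab_frame("side"); i=f["image"][200:350,330:480,::-1]; cv2.imwrite("pics/s1.png",cv2.resize(i,None,fx=4,fy=4,interpolation=2))
E
python3 to.py .419 .1265 .041 -13.5
```

```text
t 3.35 pos [0.421 0.126 0.043] force [-0.012 -0.002 -0.447] w 49.7
now [-0.163  2.126 -1.681] after [-0.163  2.128 -1.678] turn [-0.001  0.001 -0.001]
```

View pics/s1.png

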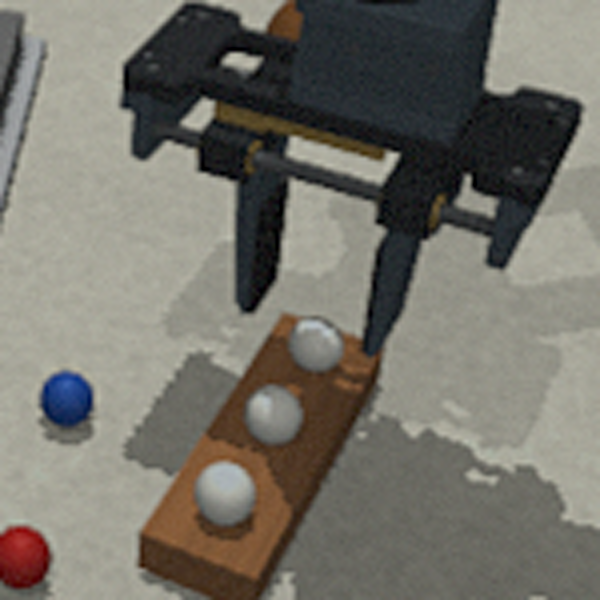

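Run:
```python
from h import *
from scipy.spatial.transform import Rotation as R
s=dict(np.load("pics/side0.npz")); o=robot.get_obs(); A=R.from_rotvec(o["tool_rot"])
for x in (-16,0,16):
  for z in (-25,25): 
    p=o["tool_pos"]+A.apply(np.array([x,19,z])/1000); print(x,z,p.round(4),(proj(s,p)-[330,200])*4)
for p in ([.419,.1265,.03],[.411,.1265,.03],[.419,.1365,.03]): print((proj(s,p)-[330,200])*4)
```

```text
-16 -25 [0.4    0.1473 0.0241] [349.59547892 391.71544845]
-16 25 [0.4487 0.1357 0.0242] [244.55220501 354.75337225]
0 -25 [0.3963 0.1318 0.0241] [361.08114582 371.39640529]
0 25 [0.4449 0.1201 0.0242] [257.32991063 335.55223847]
16 -25 [0.3926 0.1162 0.0241] [372.21163146 351.70570555]
16 25 [0.4412 0.1046 0.0242] [269.72307679 316.92895442]
[313.27978593 344.59181033]
[330.95518263 347.88949288]
[310.84755598 358.1990703 ]
```

Picture 5: the open fingers straddle ball2 (crop 315,345). Their tips, at about (247,308) and (370,352), show higher or farther back than I predicted, so I check from the top before closing.

Run:
```python
from h import *
from scipy.spatial.transform import Rotation as R
f=grab_frame("top"); o=robot.get_obs(); A=R.from_rotvec(o["tool_rot"])
q=lambda v: (proj(f,o["tool_pos"]+A.apply(np.array(v)/1000.))-[190,200])*5
print("tcp",q([0,0,0]),"tips",q([0,19,25]),q([0,19,-25]))
print("body front corners",[q([x,-60,z]).round() for x in(-38,38) for z in (-89,89)])
i=f["image"][200:320,190:340,::-1]; i=np.clip(i.astype(float)*1.8,0,255).astype(np.uint8); cv2.imwrite("pics/t1.png",cv2.resize(i,None,fx=5,fy=5,interpolation=2))
```

```text
tcp [363.25425182 349.40520109] tips [379.22269815 303.52732525] [356.0304906  396.17638788]
body front corners [array([229., 509.]), array([319., 157.]), array([378., 545.]), array([465., 191.])]
```

View pics/t1.png

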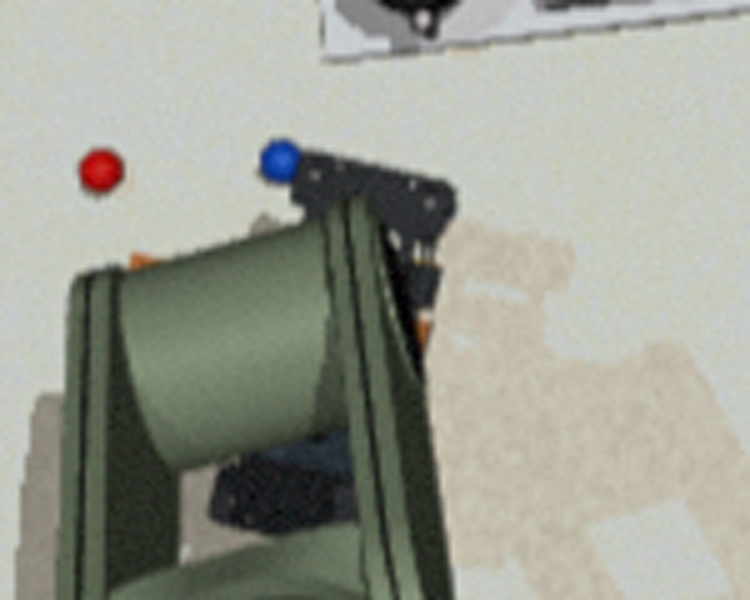

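Picture 6: from above, the gripper is where I predicted to within about 7 mm. That leaves the tip height in doubt. A gentle 3 N closing will show whether the pads reach the ball.

```bash
python3 -m handwheel '40 0 1 -1.7 0 0 0;30 0 0 0 0 0 0;22 0 0 0 0 0 0;22 0 0 0 0 0 0;22 0 0 0 0 0 0;22 0 0 0 0 0 0' 3
python3 - <<'E'
from h import *
f=grab_frame("side"); i=f["image"][230:330,350:470,::-1]; cv2.imwrite("pics/s2.png",cv2.resize(i,None,fx=5,fy=5,interpolation=2))
E
```

```text
time: 4.0
tool_pos: [0.4183, 0.1266, 0.0414]
tool_rot: [-1.089, 1.379, -1.38]
force: [0.2, 0.2, -0.7]
width: 0.243
```

View pics/s2.png

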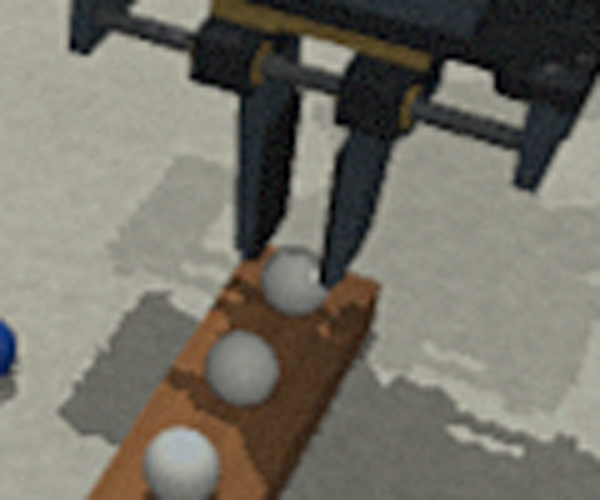

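Picture 7: the fingers closed to 22 mm without touching, so the tips sit above or behind ball2's equator. I triangulate a gripper corner seen in both earlier views to decide which.

Run:
```python
from h import *
from scipy.spatial.transform import Rotation as R
np.set_printoptions(precision=4,suppress=True)
t=dict(np.load("pics/top0.npz")); s=dict(np.load("pics/side0.npz")); o=robot.get_obs()
A=R.from_rotvec(o["tool_rot"]); tcp=np.array([.421,.126,.043])
for a,b in (((295,150),(125,65)),((455,190),(185,5))):
    p,e=cross(t,[190+a[0]/5,200+a[1]/5],s,[330+b[0]/4,200+b[1]/4]); print(p,"gap",e,"tool frame",A.inv().apply(p-tcp)*1000)
p=(t["pose"][:3,3]); 
for n in ("side","top"): f=grab_frame(n); print(n,np.abs(f["pose"]-(s if n=="side" else t)["pose"]).max())
for z in (0,15):
  for x in (-16,16):
   for k in(-11,11): print(z,x,k,((proj(s,o["tool_pos"]+A.apply(np.array([x,19-z,k])/1000))-[350,230])*5).round())
```

```text
[0.5119 0.1438 0.1719] gap 0.0019562587476548965 tool frame [ -38.4091 -128.9      84.3262]
[0.4961 0.0687 0.1643] gap 0.003808341569124299 tool frame [  38.3083 -121.3032   86.2876]
side 0.0
top 0.0
0 -16 -11 [305. 333.]
0 -16 11 [247. 312.]
0 16 -11 [334. 283.]
0 16 11 [278. 264.]
15 -16 -11 [310. 300.]
15 -16 11 [251. 280.]
15 16 -11 [339. 251.]
15 16 11 [282. 232.]
```

The triangulated corners come out at ±38 mm in tool x, so the gripper is centred sideways and its tips must stand higher than assumed. I open to 38 mm and go down in small steps, watching the force.

```bash
python3 -m handwheel '38 0 0 0 0 0 0;38 0 0 0 0 0 0;38 0 3 0 0 0 0;38 0 0 0 0 0 0' | grep -E 'pos|force'
python3 -m handwheel '38 0 3 0 0 0 0;38 0 0 0 0 0 0' | grep -E 'pos|force'
python3 -m handwheel '38 0 2 0 0 0 0;38 0 0 0 0 0 0' | grep -E 'pos|force|width'
```

```text
tool_pos: [0.418, 0.1265, 0.038]
force: [-0.2, -0.4, -0.5]
tool_pos: [0.418, 0.1265, 0.035]
force: [0.1, 0.1, -0.7]
tool_pos: [0.4182, 0.1266, 0.0332]
force: [0.0, 0.5, 0.5]
width: 0.414
```

```bash
python3 -m handwheel '22 0 0 0 0 0 0;22 0 0 0 0 0 0;22 0 0 0 0 0 0;22 0 0 0 0 0 0;22 0 0 0 0 0 0' 3 | grep -E 'pos|force|width'
python3 - <<'E'
from h import *
f=grab_frame("side"); i=f["image"][230:330,350:470,::-1]; cv2.imwrite("pics/s3.png",cv2.resize(i,None,fx=5,fy=5,interpolation=2))
E
```

```text
tool_pos: [0.4184, 0.1266, 0.0335]
force: [0.0, 0.8, 0.3]
width: 0.24
```

View pics/s3.png

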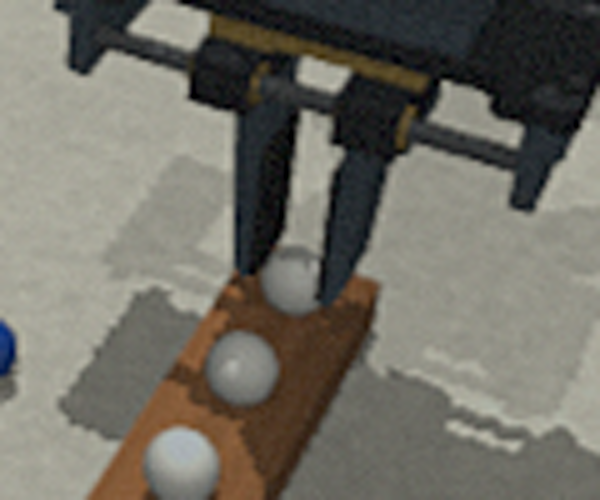

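Picture 8: the tips are lower, but the fingers still closed to 22 mm without holding the ball (crop 293,280). I open and go down further, watching the force.

```bash
python3 -m handwheel '38 0 0 0 0 0 0;38 0 0 0 0 0 0;38 0 2 0 0 0 0;38 0 2 0 0 0 0;38 0 0 0 0 0 0' | grep -E 'pos|force'
python3 -m handwheel '38 0 2 0 0 0 0;38 0 0 0 0 0 0' | grep -E 'pos|force'
python3 -m handwheel '20 0 0 0 0 0 0;20 0 0 0 0 0 0;20 0 0 0 0 0 0;20 0 0 0 0 0 0;20 0 0 0 0 0 0' 3 | grep -E 'pos|force|width'
```

```text
tool_pos: [0.418, 0.1265, 0.0291]
force: [-0.4, 0.2, 0.2]
tool_pos: [0.4181, 0.1266, 0.0272]
force: [-1.0, -0.2, -0.0]
tool_pos: [0.4186, 0.1267, 0.0276]
force: [0.8, 0.4, 0.6]
width: 0.264
```

The fingers stopped at 24 mm on the ball's upper part. So the true tips are about 4–5 mm above the reported TCP height, not 19 mm below it. I go on down to z of about 0.018.

```bash
python3 -m handwheel '38 0 0 0 0 0 0;38 0 0 0 0 0 0;38 0 3 0 0 0 0;38 0 3 0 0 0 0;38 0 0 0 0 0 0' | grep -E 'pos|force'
python3 -m handwheel '38 0 2 0 0 0 0;38 0 0 0 0 0 0' | grep -E 'pos|force'
python3 -m handwheel '20 0 0 0 0 0 0;20 0 0 0 0 0 0;20 0 0 0 0 0 0;20 0 0 0 0 0 0;20 0 0 0 0 0 0' 8 | grep -E 'pos|force|width'
```

```text
tool_pos: [0.4178, 0.1265, 0.0209]
force: [-0.5, -0.1, 0.1]
tool_pos: [0.4181, 0.1266, 0.0191]
force: [-0.7, -0.4, -0.0]
tool_pos: [0.4186, 0.1267, 0.0196]
force: [0.3, -0.3, 1.2]
width: 0.263
```

```bash
python3 -m handwheel '20 0 0 0 0 0 0;20 0 -10 0 0 0 0;20 0 -25 0 0 0 0;20 0 -30 0 0 0 0;20 0 -30 0 0 -.12 0;20 0 0 0 0 -.12 0;20 0 0 0 0 -.12 0;20 0 0 0 0 0 0' 15 | grep -E 'pos|force|width'
python3 to.py .643 .0062 .114 7.1
```

```text
tool_pos: [0.418, 0.1266, 0.1151]
force: [-0.0, -0.6, 0.4]
width: 0.264
t 8.7 pos [0.418 0.127 0.115] force [-0.018 -0.582  0.415] w 24.1
now [147.693   1.167 208.116] after [147.3     1.097 208.395] turn [-0.     0.002 -0.   ]
```

```bash
python3 -m handwheel '20 25 0 35 0 0 0;20 25 0 35 0 0 0;20 25 0 35 0 0 0;20 25 0 35 0 0 0;20 24 0 34 0 0 0;20 15 0 22 0 0 0;20 8.3 0 12.4 0 0 0;20 0 20 0 0 0 0;20 0 25 0 0 0 0;20 0 10 0 0 0 0' >/dev/null
python3 -m handwheel '20 0 5 0 0 0 0;20 0 0 0 0 0 0' >/dev/null
python3 to.py .643 .0062 .036 7.1
python3 - <<'E'
from h import *
s=grab_frame("side"); t=grab_frame("top"); o=robot.get_obs()
for n,f in(("s",s),("t",t)):
    p=proj(f,o["tool_pos"]+[0,0,.009]); print(n,"expected ball px",p)
    h=cv2.cvtColor(f["image"],cv2.COLOR_RGB2HSV).astype(int)
    u,v=p.astype(int); m=np.zeros(h.shape[:2],bool); m[v-25:v+25,u-25:u+25]=1
    print("patch",[ (c.round(1),st[4]) for c,st in blobs(m&(h[...,1]<40)&(h[...,2]>120),10,400)])
i=s["image"][190:270,260:380,::-1]; a=cv2.resize(i,None,fx=5,fy=5,interpolation=2); cv2.imwrite("pics/s4.png",a)
E
```

```text
t 9.9 pos [0.643 0.007 0.054] force [ 0.083 -0.286 -0.646] w 23.8
now [ 0.553 18.233 -0.422] after [ 0.553 18.233 -0.436] turn [ 0.001  0.001 -0.   ]
s expected ball px [310.81814489 219.7595322 ]
patch [(array([312. , 197.2]), np.int32(70)), (array([329.9, 198.5]), np.int32(79)), (array([312. , 217.3]), np.int32(33)), (array([331.8, 233.6]), np.int32(70))]
t expected ball px [307.85409944 184.39456853]
patch [(array([285.7, 178.5]), np.int32(15))]
```

View pics/s4.png

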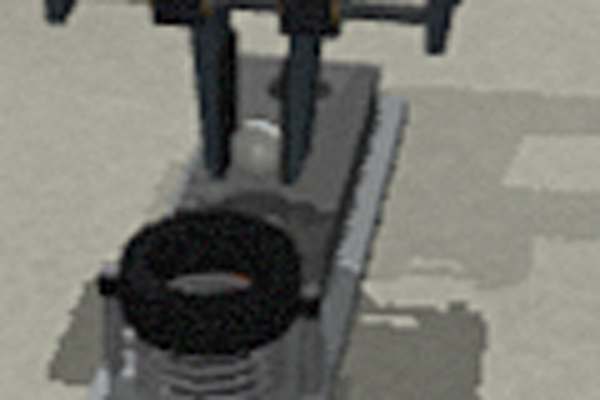

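Picture 9: the ball is held at crop (260,148), within about 1 px of where I predicted, and it hangs over well2. I lower and release, then measure the rest from the pictures by number.

```bash
python3 -m handwheel '20 0.5 9 -.4 0 0 0;20 0 6 0 0 0 0;20 0 3 0 0 0 0;20 0 0 0 0 0 0' | grep -E 'pos|force'
python3 -m handwheel '30 0 0 0 0 0 0;40 0 0 0 0 0 0;45 0 0 0 0 0 0;45 0 -10 0 0 0 0;45 0 -30 0 0 0 0;45 0 -35 0 0 .12 0;45 0 0 0 0 .12 0;45 0 0 0 0 .12 0;45 0 0 0 0 0 0' | grep -E 'pos|force|width'
python3 to.py .4318 .180 .11 -13.5
python3 - <<'E'
from h import *
s=grab_frame("side"); t=grab_frame("top"); np.savez("pics/s5.npz",**s)
for w in ((.656,-.103),(.6497,-.0485),(.643,.0062)): print(proj(s,[*w,.0345]).round(1),proj(t,[*w,.0345]).round(1))
for n,f,(x0,y0,x1,y1) in(("s",s,(290,195,345,245)),("t",t,(295,170,365,205))):
    h=cv2.cvtColor(f["image"],cv2.COLOR_RGB2HSV).astype(int); m=np.zeros(h.shape[:2],bool); m[y0:y1,x0:x1]=1
    print(n,[(c.round(1),st[4],onz(f,c,.0345).round(4)) for c,st in blobs(m&(h[...,1]<50)&(h[...,2]>(90 if n=="t" else 110)),8,300)])
E
```

```text
tool_pos: [0.6427, 0.0061, 0.0357]
force: [-0.1, -0.3, -0.3]
tool_pos: [0.6436, 0.0061, 0.1127]
force: [0.7, 0.6, -1.4]
width: 0.492
t 11.3 pos [0.644 0.006 0.113] force [ 0.739  0.646 -1.431] w 44.8
now [-120.072    2.323 -246.275] after [-119.619    2.708 -246.491] turn [-0.002  0.002 -0.   ]
[319.9 207.6] [348.4 182.1]
[315.8 218.9] [328.4 184.5]
[311.5 231.5] [308.3 187. ]
s [(array([311.9, 229. ]), np.int32(65), array([ 0.6452, -0.0039,  0.0345]))]
t []
```

```bash
python3 -m handwheel '42 -20 0 -41 0 0 0;42 -20 0 -41 0 0 0;42 -20 0 -41 0 0 0;42 -20 0 -41 0 0 0;42 -20 0 -41 0 0 0;42 -14 0 -29 0 0 0;42 -5.7 0 -12.3 0 0 0;40 0 20 0 0 0 0;40 0 20 0 0 0 0;40 0 20 0 0 0 0' >/dev/null
python3 -m handwheel '40 0 5 0 0 0 0;40 0 0 0 0 0 0' >/dev/null
python3 to.py .4318 .180 .0195 -13.5
```

```text
t 12.6 pos [0.432 0.179 0.046] force [-0.38  -0.019 -0.653] w 39.9
now [-0.752 26.42   0.144] after [-0.725 26.421  0.115] turn [0.001 0.002 0.001]
```

```bash
python3 -m handwheel '40 -.7 12 0 0 0 0;40 0 8 0 0 0 0;40 0 4 0 0 0 0;40 0 2 0 0 0 0;40 0 0 0 0 0 0' | grep -E 'pos|force'
python3 -m handwheel '20 0 0 0 0 0 0;20 0 0 0 0 0 0;20 0 0 0 0 0 0;20 0 0 0 0 0 0' 15 | grep -E 'pos|width'
python3 -m handwheel '20 0 -10 0 0 0 0;20 0 -25 0 0 0 0;20 0 -30 0 0 0 0;20 0 -30 0 0 -.12 0;20 0 0 0 0 -.12 0;20 0 0 0 0 -.12 0;20 0 0 0 0 0 0' | grep -E 'pos|force|width'
python3 to.py .6497 -.0485 .114 7.1
```

```text
tool_pos: [0.4317, 0.1804, 0.0205]
force: [-0.3, 0.5, -0.2]
tool_pos: [0.4318, 0.1805, 0.0206]
width: 0.261
tool_pos: [0.4316, 0.1804, 0.1163]
force: [0.0, -1.0, -0.9]
width: 0.26
t 14.2 pos [0.432 0.18  0.116] force [ 0.028 -0.957 -0.852] w 23.7
now [254.442   2.42  187.686] after [254.085   2.266 188.171] turn [-0.001  0.002 -0.   ]
```

```bash
python3 -m handwheel '20 32 0 23 0 0 0;20 32 0 23 0 0 0;20 32 0 24 0 0 0;20 32 0 24 0 0 0;20 32 0 24 0 0 0;20 32 0 24 0 0 0;20 32 0 24 0 0 0;20 20 0 14 0 0 0;20 10 0 8 0 0 0;20 0 20 0 0 0 0' >/dev/null
python3 -m handwheel '20 0 25 0 0 0 0;20 0 15 0 0 0 0;20 0 0 0 0 0 0' >/dev/null
python3 to.py .6497 -.0485 .036 7.1
```

```text
t 15.5 pos [ 0.648 -0.047  0.053] force [-0.637  0.402 -1.02 ] w 23.6
now [ 1.659 16.914  2.114] after [ 1.631 16.929  2.012] turn [ 0.006  0.001 -0.002]
```

```bash
python3 -m handwheel '20 1.2 8 1 0 0 0;20 0 6 0 0 0 0;20 0 3 0 0 0 0;20 0 0 0 0 0 0' | grep -E 'pos|force'
python3 -m handwheel '30 0 0 0 0 0 0;40 0 0 0 0 0 0;45 0 0 0 0 0 0;45 0 -10 0 0 0 0;45 0 -30 0 0 0 0;45 0 -35 0 0 .12 0;45 0 0 0 0 .12 0;45 0 0 0 0 .12 0;45 0 0 0 0 0 0' | grep -E 'pos|force|width'
python3 to.py .4446 .234 .11 -13.5
python3 - <<'E'
from h import *
s=grab_frame("side")
h=cv2.cvtColor(s["image"],cv2.COLOR_RGB2HSV).astype(int); m=np.zeros(h.shape[:2],bool); m[195:245,290:345]=1
print([(c.round(1),st[4]) for c,st in blobs(m&(h[...,1]<50)&(h[...,2]>110),8,300)])
E
```

```text
tool_pos: [0.651, -0.049, 0.0383]
force: [-0.0, -0.5, -0.6]
tool_pos: [0.6514, -0.0491, 0.1147]
force: [0.4, 0.7, -0.9]
width: 0.495
t 16.8 pos [ 0.651 -0.049  0.115] force [ 0.37   0.716 -0.861] w 45.2
now [-227.476    4.267 -266.798] after [-226.989    4.672 -267.206] turn [-0.002  0.002 -0.   ]
[(array([315.5, 217. ]), np.int32(69)), (array([311.7, 229.5]), np.int32(57))]
```

```bash
python3 -m handwheel '42 -29 0 -34 0 0 0;42 -29 0 -34 0 0 0;42 -29 0 -34 0 0 0;42 -29 0 -34 0 0 0;42 -29 0 -34 0 0 0;42 -29 0 -34 0 0 0;42 -29 0 -34 0 0 0;42 -16 0 -19 0 0 0;42 -8 0 -10 0 0 0;40 0 20 0 0 0 0' >/dev/null
python3 -m handwheel '40 0 25 0 0 0 0;40 0 20 0 0 0 0;40 0 5 0 0 0 0;40 0 0 0 0 0 0' >/dev/null
python3 to.py .4446 .234 .0195 -13.5
```

```text
t 18.25 pos [0.444 0.233 0.043] force [0.366 0.28  0.824] w 39.9
now [-0.991 23.443  0.263] after [-0.964 23.444  0.239] turn [0.001 0.002 0.001]
```

```bash
python3 -m handwheel '40 -1 10 0 0 0 0;40 0 7 0 0 0 0;40 0 4 0 0 0 0;40 0 2 0 0 0 0;40 0 0 0 0 0 0' | grep -E 'pos|force'
python3 -m handwheel '20 0 0 0 0 0 0;20 0 0 0 0 0 0;20 0 0 0 0 0 0;20 0 0 0 0 0 0' 15 | grep -E 'pos|width'
python3 -m handwheel '20 0 -10 0 0 0 0;20 0 -25 0 0 0 0;20 0 -30 0 0 0 0;20 0 -30 0 0 -.12 0;20 0 0 0 0 -.12 0;20 0 0 0 0 -.12 0;20 0 0 0 0 0 0' | grep -E 'pos|force|width'
python3 to.py .656 -.103 .114 7.1
```

```text
tool_pos: [0.4442, 0.2346, 0.0202]
force: [0.5, 0.2, 0.8]
tool_pos: [0.4445, 0.2347, 0.0207]
width: 0.262
tool_pos: [0.4443, 0.2347, 0.1163]
force: [-0.2, 0.2, -0.3]
width: 0.261
t 19.85 pos [0.444 0.235 0.116] force [-0.192  0.195 -0.254] w 23.8
now [361.562   2.361 167.668] after [361.238   2.288 168.365] turn [-0.001  0.002 -0.   ]
```

```bash
python3 -m handwheel '20 40 0 18 0 0 0;20 40 0 18 0 0 0;20 40 0 19 0 0 0;20 40 0 19 0 0 0;20 40 0 19 0 0 0;20 40 0 19 0 0 0;20 40 0 19 0 0 0;20 40 0 19 0 0 0;20 27 0 12 0 0 0;20 14.2 0 6.4 0 0 0' >/dev/null
python3 -m handwheel '20 0 20 0 0 0 0;20 0 25 0 0 0 0;20 0 15 0 0 0 0;20 0 0 0 0 0 0' >/dev/null
python3 to.py .656 -.103 .036 7.1
```

```text
t 21.25 pos [ 0.654 -0.101  0.053] force [ 0.     0.596 -0.911] w 24.0
now [ 1.854 16.852  1.527] after [ 1.817 16.865  1.428] turn [ 0.006  0.001 -0.002]
```

```bash
python3 -m handwheel '20 .7 8 .4 0 0 0;20 0 6 0 0 0 0;20 0 3 0 0 0 0;20 0 0 0 0 0 0' | grep -E 'pos|force'
python3 -m handwheel '30 0 0 0 0 0 0;40 0 0 0 0 0 0;45 0 0 0 0 0 0;45 0 -10 0 0 0 0;50 0 -30 0 0 0 0;55 0 -40 0 0 0 0;60 0 -40 0 0 0 0;60 0 0 0 0 0 0' | grep -E 'pos|force|width'
python3 to.py .448 -.147 .155 7.1
```

```text
tool_pos: [0.6571, -0.1031, 0.0383]
force: [-0.1, -0.6, -0.3]
tool_pos: [0.661, -0.1038, 0.1664]
force: [0.7, 0.5, 0.8]
width: 0.656
t 22.45 pos [ 0.661 -0.104  0.166] force [0.732 0.461 0.765] w 59.8
now [  16.027    8.55  -216.877] after [  16.499   11.399 -216.71 ] turn [-0.013  0.002  0.004]
```

```bash
python3 -m handwheel '60 3 0 -42 0 0 0;60 3 0 -42 0 0 0;60 3 0 -42 0 0 0;60 3 2 -42 0 0 0;60 3 3 -30 0 0 0;60 1.5 3 -18.7 0 0 0;60 0 0 0 0 0 0;60 0 0 0 0 0 0' >/dev/null
python3 to.py .448 -.147 .077 7.1
python3 - <<'E'
from h import *
s=grab_frame("side"); t=grab_frame("top")
a=cv2.resize(s["image"][140:290,270:440],None,fx=3.4,fy=3.4,interpolation=2); b=t["image"][165:215,245:380]; b=cv2.resize(np.clip(b*1.6,0,255).astype(np.uint8),(578,214),interpolation=2)
b=b[:60*0+214]; im=np.zeros((600,578,3),np.uint8); a=cv2.resize(a,(430,380)); im[:380,:430]=a; im[380:594]=b
cv2.imwrite("pics/c10.png",im[...,::-1])
E
```

```text
t 23.25 pos [ 0.445 -0.147  0.151] force [-0.419 -0.115  0.201] w 59.8
now [ 0.342 74.045  2.8  ] after [ 0.39  74.04   2.938] turn [-0.002  0.001  0.001]
```

View pics/c10.png

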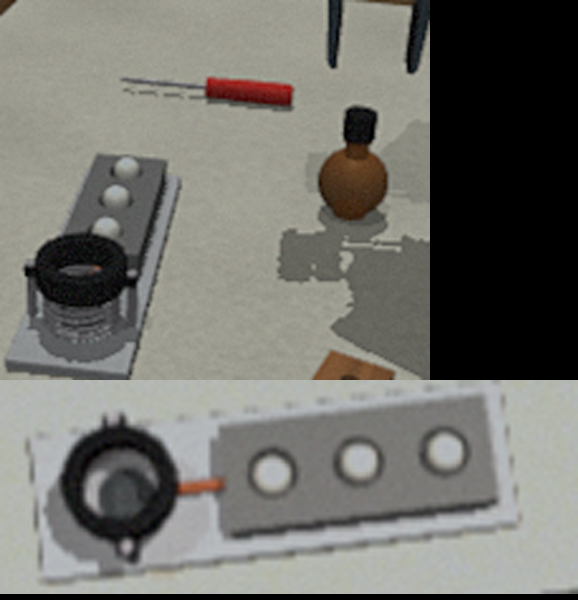

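Picture 10: all three balls sit in their wells, at composite (272,473), (358,461) and (445,452). The flask is still standing with its cap at (360,125), and the fingers are above it, about 3 mm off in x. I correct that and go down.

```bash
python3 -m handwheel '60 .4 20 2.8 0 0 0;60 0 20 0 0 0 0;60 0 15 0 0 0 0;60 0 10 0 0 0 0;60 0 7 0 0 0 0;60 0 0 0 0 0 0;60 0 0 0 0 0 0' >/dev/null
python3 to.py .448 -.147 .077 7.1
python3 - <<'E'
from h import *
s=grab_frame("side"); t=grab_frame("top")
a=cv2.resize(s["image"][150:250,350:470],None,fx=5,fy=5,interpolation=2)
cv2.imwrite("pics/c11.png",a[...,::-1])
E
```

```text
t 24.05 pos [ 0.448 -0.147  0.079] force [-0.015  0.461 -0.133] w 59.8
now [0.087 1.788 0.237] after [0.088 1.787 0.239] turn [-0.001  0.002  0.   ]
```

View pics/c11.png

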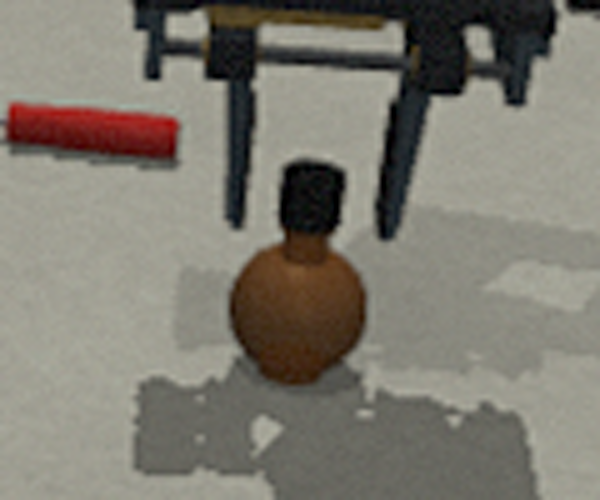

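Picture 11: the fingers straddle the cap symmetrically, tips at (237,225) and (385,237), level with the cap's lower edge at about y=232. I grip the cap, lift and check.

```bash
python3 -m handwheel '30 0 0 0 0 0 0;25 0 0 0 0 0 0;20 0 0 0 0 0 0;20 0 0 0 0 0 0;20 0 0 0 0 0 0;20 0 0 0 0 0 0' 8 | grep -E 'pos|width|force'
python3 -m handwheel '20 0 0 0 0 0 0;20 0 0 0 0 0 0;20 0 -5 0 0 0 0;20 0 -15 0 0 0 0;20 0 -30 0 0 0 0;20 0 -30 0 0 0 0;20 0 -20 0 0 0 0;20 0 0 0 0 0 0' 50 | grep -E 'pos|width|force'
python3 to.py .631 .100 .175 7.1
```

```text
tool_pos: [0.4473, -0.1469, 0.0785]
force: [0.6, 1.0, 1.5]
width: 0.327
tool_pos: [0.4485, -0.1474, 0.1809]
force: [0.2, -0.0, -2.7]
width: 0.32
t 25.55 pos [ 0.449 -0.147  0.181] force [ 0.173 -0.038 -2.668] w 29.2
now [-222.495    6.327  212.087] after [-222.912    5.876  211.662] turn [-0.005  0.002  0.003]
```

```bash
python3 -m handwheel '20 -20 0 19 0 0 0;20 -31 0 29 0 0 0;20 -31 0 29 0 0 0;20 -31 0 29 0 0 0;20 -31 0 30 0 0 0;20 -31 0 30 0 0 0;20 -26 0 25 0 0 0;20 -15 0 15 0 0 0;20 -6.5 0 5.5 0 0 0;20 0 0 0 0 0 0' >/dev/null
python3 -m handwheel '20 0 0 0 0 0 0;20 0 0 0 0 0 0' >/dev/null
python3 to.py .631 .100 .150 7.1
python3 - <<'E'
from h import *
s=grab_frame("side"); t=grab_frame("top"); o=robot.get_obs(); p=o["tool_pos"]; np.savez("pics/s12.npz",**s)
c=[p[0],p[1],p[2]-.0785+.034]
for n,f in(("s",s),("t",t)):
    h=cv2.cvtColor(f["image"],cv2.COLOR_RGB2HSV).astype(int); u,v=proj(f,c).astype(int)
    m=np.zeros(h.shape[:2],np.uint8); w=(slice(v-28,v+28),slice(u-28,u+28)); m[w]=((h[...,1]>130)&(h[...,0]<25))[w]
    k=[x for x in cv2.findContours(m,0,2)[0] if cv2.contourArea(x)>60]
    print(n,"expect",proj(f,c).round(1),[(cv2.minEnclosingCircle(x),cv2.boundingRect(x)) for x in k])
# ring ellipse in first side view
s0=dict(np.load("pics/side0.npz")); h=cv2.cvtColor(s0["image"],cv2.COLOR_RGB2HSV).astype(int)
th=np.linspace(0,2*np.pi,73); q=np.array([proj(s0,[.631+.036*np.cos(a),.1+.036*np.sin(a),.07]) for a in th]); print("pred ring top bbox",q.min(0),q.max(0))
m=np.zeros(h.shape[:2],np.uint8); m[225:275,275:330]=(h[...,2]<45)[225:275,275:330]; m=cv2.morphologyEx(m,cv2.MORPH_OPEN,np.ones((5,5)))
k=max(cv2.findContours(m,0,2)[0],key=cv2.contourArea); print("seen ring bbox",cv2.boundingRect(k))
E
```

```text
t 26.75 pos [0.628 0.099 0.178] force [ 0.049  0.571 -1.947] w 28.9
now [-0.422 28.238  3.006] after [-0.41  28.242  2.973] turn [0.001 0.001 0.001]
s expect [303.8 213. ] [(((302.5, 212.0), 20.500099182128906), (288, 192, 33, 41))]
t expect [270.1 185.2] []
pred ring top bbox [284.44996598 231.64435034] [321.20930887 251.96187162]
seen ring bbox (283, 232, 38, 29)
```

```bash
python3 -m handwheel '20 0 5 3.5 0 0 0;20 0 10 0 0 0 0;20 0 8 0 0 0 0;20 0 5 0 0 0 0;20 0 0 0 0 0 0;20 0 0 0 0 0 0' 55 >/dev/null
python3 to.py .633 .100 .137 7.1
```

```text
t 27.45 pos [0.632 0.101 0.15 ] force [-0.323  0.884 -2.691] w 28.8
now [ 1.023 13.237  0.399] after [ 1.024 13.237  0.398] turn [0.    0.002 0.   ]
```

Now I lower in small steps until it makes contact.

```bash
python3 -m handwheel '20 .7 4 .3 0 0 0;20 0 4 0 0 0 0;20 0 0 0 0 0 0' | grep -E 'pos|force'
python3 -m handwheel '20 0 3 0 0 0 0;20 0 0 0 0 0 0' | grep -E 'pos|force'
python3 -m handwheel '20 0 2 0 0 0 0;20 0 0 0 0 0 0' | grep -E 'pos|force'
```

```text
tool_pos: [0.6324, 0.1002, 0.1417]
force: [-0.5, 0.1, -3.0]
tool_pos: [0.6326, 0.1003, 0.139]
force: [0.3, -0.6, -2.2]
tool_pos: [0.6333, 0.1004, 0.1376]
force: [0.3, 0.4, -1.5]
```

```bash
python3 -m handwheel '20 0 2 0 0 0 0;20 0 2 0 0 0 0;20 0 0 0 0 0 0' | grep -E 'pos|force|width'
python3 -m handwheel '20 0 3 0 0 0 0;20 0 2 0 0 0 0;20 0 0 0 0 0 0' | grep -E 'pos|force|width'
python3 -m handwheel '20 0 3 0 0 0 0;20 0 3 0 0 0 0;20 0 0 0 0 0 0' | grep -E 'pos|force|width'
```

```text
tool_pos: [0.6336, 0.1007, 0.1343]
force: [0.3, 2.4, 4.0]
width: 0.315
tool_pos: [0.6336, 0.1007, 0.1293]
force: [-0.2, 2.1, 5.9]
width: 0.315
tool_pos: [0.6336, 0.1008, 0.1237]
force: [0.5, 2.3, 8.5]
width: 0.318
```

```bash
python3 -m handwheel '20 0 3 0 0 0 0;20 0 2 0 0 0 0;20 0 0 0 0 0 0' | grep -E 'pos|force'
python3 -m handwheel '20 0 1.5 0 0 0 0;20 0 0 0 0 0 0' | grep -E 'pos|force'
python3 -m handwheel '20 0 1 0 0 0 0;20 0 0 0 0 0 0' | grep -E 'pos|force|width'
```

```text
tool_pos: [0.6337, 0.1008, 0.1191]
force: [-0.4, 1.7, 9.4]
tool_pos: [0.6337, 0.1008, 0.1179]
force: [-0.9, 1.9, 10.0]
tool_pos: [0.6337, 0.1008, 0.117]
force: [-0.9, 2.1, 9.6]
width: 0.32
```

```bash
python3 -m handwheel '20 0 1 0 0 0 0;20 0 0 0 0 0 0' | grep -E 'pos|force'
python3 -m handwheel '20 0 1 0 0 0 0;20 0 0 0 0 0 0' | grep -E 'pos|force'
python3 -m handwheel '20 0 1 0 0 0 0;20 0 0 0 0 0 0' | grep -E 'pos|force|width'
```

```text
tool_pos: [0.6338, 0.1008, 0.1164]
force: [-1.0, 2.7, 12.0]
tool_pos: [0.6339, 0.1009, 0.1163]
force: [-3.1, 1.7, 14.4]
tool_pos: [0.6339, 0.1009, 0.1162]
force: [-4.2, 2.0, 19.3]
width: 0.319
```

The TCP stays at z=0.1162 while the force climbs to 19 N, which means the stop is reached. One last look.

```bash
python3 -m handwheel '20 0 0 0 0 0 0;20 0 0 0 0 0 0;20 0 0 0 0 0 0' | grep -E 'time|pos|force|width'
python3 - <<'E'
from h import *
s=grab_frame("side"); im=cv2.resize(s["image"][150:300,250:430],None,fx=4,fy=4,interpolation=2)
cv2.imwrite("pics/c12.png",np.clip(im[...,::-1]*1.4,0,255).astype(np.uint8))
th=np.linspace(0,2*np.pi,73)
for z in (.07,.05): q=np.array([proj(s,[.632+.036*np.cos(a),.1+.036*np.sin(a),z]) for a in th]); print(z,(q.min(0)-[250,150])*4,(q.max(0)-[250,150])*4)
E
```

```text
time: 30.65
tool_pos: [0.6339, 0.1009, 0.1162]
force: [-3.3, 2.3, 19.8]
width: 0.319
0.07 [135.8819981  326.26890818] [282.87925258 407.49008689]
0.05 [137.25829371 359.23140937] [282.5704965  442.03561826]
```

View pics/c12.png

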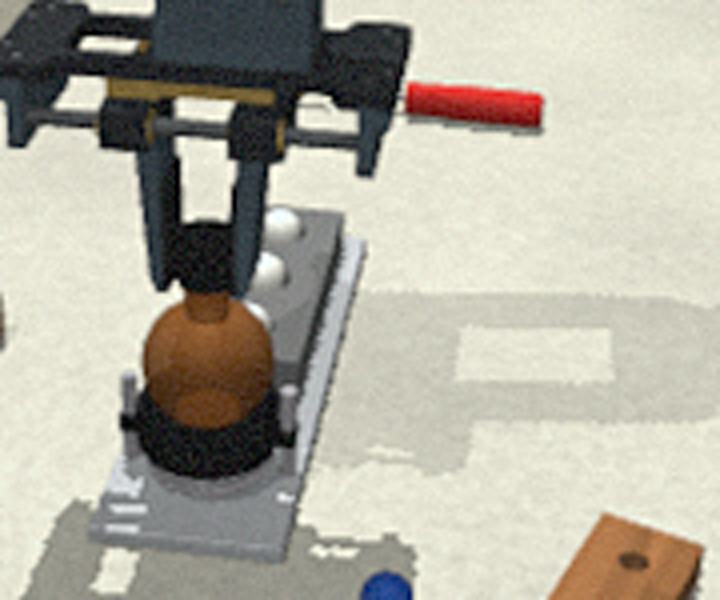

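Picture 12: the flask is upright in the ring, the ring is low on its guide posts (about y 370–475), and the balls are still in the wells. I hand in.

```bash
python3 -c "
from workcell import close_job
print(close_job())"
```

```text
the job is handed in; nothing more can be done
None
```

I put one white ball in each of the three wells. I then picked up the flask by its cap, seated it upright in the ring and pressed the ring down to its stop. The job was handed in at about 30.7 s with the flask still held at 55 N grip.

**Last checks**
- **Ring at the bottom:** the tool stayed at z = 0.1162 m while the upward force rose from 12 to about 20 N. It moved about 20 mm after contact, which matches the 20 mm travel. Up to there the force had risen roughly as a 350 N/m spring should.
- **Last picture:** the flask stood upright in the lowered ring. The balls showed in the wells, the one nearest the ring mostly hidden behind the flask; an earlier top view showed all three in place.
- **Bystanders:** I did not touch the tape, screwdriver, sanding block or the red and blue balls, and did not measure them again at the end.

**What disagreed**
- **Fingertip height:** the fingertips were not 19 mm ahead of the reported tool point, as described, but about level with it. The first three closings, at low force, missed the ball or only touched it near its upper part. I then worked down to the right height by pictures and force readings.
- **Gripper width:** it read about 1 mm low on both the balls and the cap.
- **Sideways force:** about 4 N remained on the flask at the end.

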